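Lock the bayonet lid on the polisher

TASK

Close the polisher so the brass pulls in its bowl can be polished: take the lid with the six-sided knob, set it on the bowl's mouth and turn it until its three lugs drop into the bowl's slots, then push it down against the sprung sealing ring and twist it a quarter turn clockwise, seen from above, until it clicks up into its lock. Let go of it and leave everything else on the desk where it is.

Things in the scene. Friction and masses are not known exactly. Their poses are not given: they have to be found in the camera images.
- lid: Bayonet lid of bare aluminium, 50 to 80 g, loose on the desk, knob up. Origin: centre of its underside; z up its axis. A round plug 50 mm across (0 to 13 mm above the origin), a round flange 90 mm across (13 to 17 mm), a six-sided knob above. Three lugs on the plug's foot reach out to radius 33 mm, 120 degrees apart, one along the lid's own +x, each 7 mm wide, 4 mm high (0 to 4 mm).
- knob (a point): On the lid's axis, at the middle of its six-sided knob, 29 mm above the lid's origin, axes as the lid's. The knob is 36 mm across flats and 24 mm tall; its flats face the lid's own +y and -y and every 60 degrees on. The knob is the place to grip.
- polisher: Magnetic polisher, fixed to the desk: grey base 130 x 150 x 68 mm with switch and dial on its front (-x), a white bowl 94 mm across on top. Origin: centre of the underside, on the bowl's axis. The bowl stands turned on the base by up to 0.5 rad either way: one slot lies within 0.5 rad of the polisher's +x; where must be seen or felt. It holds against turning with about 2 Nm.
- mouth (a point): Centre of the bowl's mouth in the plane of its rim, 125 mm above the desk; axes are the polisher's, z up. The mouth is 54 mm across; its inward rim has three open slots 120 degrees apart, each about 13 mm wide, for the lid's lugs. Lugs resting on the rim: the lid's origin is level with this point. Lugs dropped in the slots, unpressed: the lid's origin is 4 mm below it.
- pass (a point): Point on the bowl's axis 10.5 mm below its rim, fixed. The lid's origin must be pushed at least this low (it bottoms about 2 mm lower) for the lugs to pass under the rim; then it turns clockwise seen from above, only that way, about 85 to 95 degrees from the slots to a hard stop. Let go part way, it stays under the rim at this height.
- locked (a point): Point on the bowl's axis 7 mm below its rim, fixed: the lid's origin is here when locked. Just before the stop the springs lift the lid 3.5 mm into its pockets, once it is not held down, and it no longer turns back. The springs carry a black sealing ring, radius 38 to 45 mm, that stands 9 mm above the rim; the lid's flange pushes it down (about 2 N at first touch, 7 N where the lugs pass).
- jar_lid: Another aluminium lid, not wanted: 76 mm across, 36 mm tall, with a thin round knob 20 mm across and no lugs. Origin: centre of its underside. Loose; leave it.
- chest: Dollhouse chest of drawers, mahogany, 72 x 102 x 104 mm. Origin: centre of its underside. Loose; leave it.
- bathtub: Dollhouse bathtub of cream ceramic, 134 x 72 x 53 mm. Origin: centre of its underside. Loose; leave it.
- tin: Open round tin with brass drawer pulls, 80 mm across, 24 mm tall. Origin: centre of its underside. Loose; leave it.
- plane: Miniature steel plane, 100 x 28 x 38 mm, long side along its x. Origin: centre of its underside. Loose; leave it.
- brush: Brush, 160 mm long, lying along its x. Origin: middle of its underside. Loose; leave it.
- glue: White glue bottle, 44 mm across, 100 mm tall. Origin: centre of its underside. Loose; leave it.
- chair: Dollhouse chair of wood, 40 x 40 x 86 mm. Origin: centre of its underside. Loose; leave it.
Not all that is in view belongs to the job. What is shaped like the lid but red is not meant.

How it is judged:
By the outcome, as a careful person would: the job done as asked, in the order asked, and still so for the second after the job is handed in, with the robot touching nothing.
It also fails if it takes over 58 s, if anything falls off the work surface, if the arm or the gripper's body presses on something with over 40 N, if the wrist force passes 120 N, or if a joint passes its speed limit or range.

ROBOT

A 6-joint arm with a two-finger parallel gripper is mounted at the origin on the work surface. World frame = base frame: x ahead of the robot, y to its left, z up, the work surface at z = 0. Lengths are in mm, angles in degrees, forces in N, time in s.
With the tool pointing down it reaches from about 350 to 850 mm from the base axis. Payload 8.1 kg.
Tool frame: the origin (TCP) lies midway between the tips of the shut fingers; the grasp point (between the pads) lies 19 mm behind it; z points along the fingers, y is the line along which they close (so a half turn about z gives the same grasp; the last joint's range is limited). The gripper opens to 85 mm and grips with 20 to 120 N. Pads are 22 mm wide; open, the fingers measure 114 mm over their backs; the gripper's body (76 mm by 85 mm) begins 54 mm behind the grasp point. The pads swing forward as they close: fully open they stand 13 mm farther back than shut.
Start: joints at [-78.919, 7.471, 85.268, -0, 87.261, -4.893], TCP at [165.142, -576.831, 231.292] pointing down, gripper open.
Joint ranges: [-169.43, 169.43], [-51.17, 129.36], [1.28, 143.12], [-76.62, 256.62], [0, 156.53], [-152.29, 152.29]. Speed limits (degrees/s): [136.94, 136.94, 159.86, 180, 180, 180].

INTERFACE

Orientations are given as [roll, pitch, yaw] about the fixed x, y, z axes, in that order (R = Rz(yaw) Ry(pitch) Rx(roll)).
In Python, from bench import r gives the robot as it stands.
- The arm moves only by the tool step_arm, never from a script. Its arguments are lists of equal length, an entry for each row: "delta_pos": the shift along the world's x, y, z in units of 200 mm (1.0 is 200 mm), a list of three; "spin": the turn about the world's z in units of 180 degrees (1.0 is 180 degrees). In form: {"delta_pos": [[dx, dy, dz], ...], "spin": [spin, ...]}. A call has 1 to 8 rows; each row shifts and turns the commanded pose from where the row before left it; what a row does not reach is not made up. A row lasts 1/8 s, in which the tool goes at most 62.5 mm and 10.7 degrees, less where a joint would pass 70% of its speed; a pose out of reach is approached as far as the arm can. A call with a number of a shift or a turn outside -1 to 1 is refused whole. A call with a gripper value outside its range is refused whole. "gripper" is the opening, from -1 (shut) to 1 (fully open), set as the call begins (left out, the last holds). The fingers move at their own pace and stop on an object; "squeeze" is the grip in N (left out, the last holds). Time passes only in rows, so rows that do not move let the fingers close. It gives the time, the measured TCP pose, the force, the opening and the grip force at its end, in the units of the state.
- r.sense(): the state, without advancing time (a new reading comes with each control period).
- r.snapshot(name): name is "scene" or "top" or "wrist"; returns a dict with "pixels" (480x640x3 uint8, blue, green, red), "fx", "fy", "cx", "cy" (pixels), "camera_from_world" (4x4, takes a point from world to camera coordinates). Camera axes: x right, y up, looking along -z (the intrinsics and any distortion apply to the point x, -y, -z); pixel columns grow to the right and rows downward; lengths in mm; the calibration is good to about 2 mm. A picture is of the moment at which its call begins. There is no depth.
- r.hand_in(): hands the job in; it is judged then, once.
The state is a dict: "time": time; "joint_pos": joint angles; "qd": joint speeds; "joint_efforts": joint torques, N m; "tool_pos": TCP position; "tcp_rot": TCP orientation; "ft_force": force on the tool from outside, world axes, zero at the start; "wrist_torque": the same for the moment, N m; "finger_gap": finger opening in mm; "grip_force": force on a finger pad.
Only numpy, scipy, OpenCV 4.12 (cv2) and the standard library are available. Lean on these libraries where they do the work, as an engineer would, in place of code of your own. Each camera call takes 0.05 s, during which the arm holds its last target. There are 200 camera calls.

## Working session

There is one attempt and no reset: what is moved stays moved. The work goes in short steps, Python scripts to look and compute and a tool call to move; the robot and the scene stay as the last step left them, time stands still between calls to the robot, and variables do not carry over. Pictures are saved under pics/ and viewed, at most 10 in all, crops included, and the job is handed in when it is done.

Besides the shell and the picture viewer there is one more tool, called after "Call:" by a JSON object that holds its "fn" and its "kwargs", one argument or row to a line. step_arm: Moves the arm, as the interface text tells. Shifts and turns lie within -1 to 1; 1 stands for 200 mm of shift or 180 degrees of turn. Its arguments: {"type":"object","properties":{"delta_pos":{"type":"array","items":{"type":"array","items":{"type":"number","minimum":-1,"maximum":1}}},"spin":{"type":"array","items":{"type":"number","minimum":-1,"maximum":1}},"gripper":{"type":"number"},"squeeze":{"type":"number"}},"required":["delta_pos","spin"]}

```bash
mkdir -p pics; ls; cat > h.py <<'E'
from bench import r
import numpy as np, cv2
def snap(n,f=None):
    s=r.snapshot(n)
    if f: cv2.imwrite('pics/'+f,s['pixels'])
    return s
def ray(s,u,v):
    T=np.array(s['camera_from_world']);R=T[:3,:3];c=-R.T@T[:3,3]
    d=R.T@np.array([(u-s['cx'])/s['fx'],-(v-s['cy'])/s['fy'],-1.]);return c,d
def onz(s,u,v,z):
    c,d=ray(s,u,v);return (c+d*(z-c[2])/d[2]).round(1)
def proj(s,p):
    T=np.array(s['camera_from_world']);q=T[:3,:3]@np.array(p)+T[:3,3]
    return np.array([s['cx']+s['fx']*q[0]/-q[2], s['cy']-s['fy']*q[1]/-q[2]]).round(1)
E
python3 - <<'E'
from h import *
a=snap('scene','scene1.png');b=snap('top','top1.png')
for s in(a,b):print(s.keys(),s['fx'],s['cx'],s['cy'],ray(s,320,240))
print(r.sense())
E
```

```text
pics
dict_keys(['pixels', 'fx', 'fy', 'cx', 'cy', 'camera_from_world']) 476.90249260712466 315.91788515070283 233.02679772731523 (array([940.11641088, 471.21899549, 874.4400582 ]), array([-0.40076303, -0.44070168, -0.80340406]))
dict_keys(['pixels', 'fx', 'fy', 'cx', 'cy', 'camera_from_world']) 476.0711062943654 324.7557492230455 236.95487881062385 (array([ 339.97477591,   28.52669885, 1216.17488428]), array([ 0.16682746,  0.02194813, -0.98581316]))
{'time': 0.1, 'joint_pos': array([-7.89183278e+01,  7.51269980e+00,  8.53225343e+01,  6.28326728e-04,
        8.72609689e+01, -4.89530084e+00]), 'qd': array([-0.02323575, -0.01647477, -0.18361565, -0.01324126,  0.02980081,
       -0.06885116]), 'joint_efforts': array([ 1.79848324e-03, -5.70949817e+01, -5.01941550e+01, -9.90070703e-05,
        8.02490395e-03,  2.17615315e-05]), 'tool_pos': array([ 165.05924702, -576.34205687,  230.33416372]), 'tcp_rot': array([-1.79904201e+02, -8.83477035e-03,  1.59769351e+01]), 'ft_force': array([-0.09368851, -0.52753763,  0.78988733]), 'wrist_torque': array([-0.04178485, -0.01282561, -0.0189143 ]), 'grip_force': 0.0, 'finger_gap': 85.46628206673697}
```

View pics/top1.png

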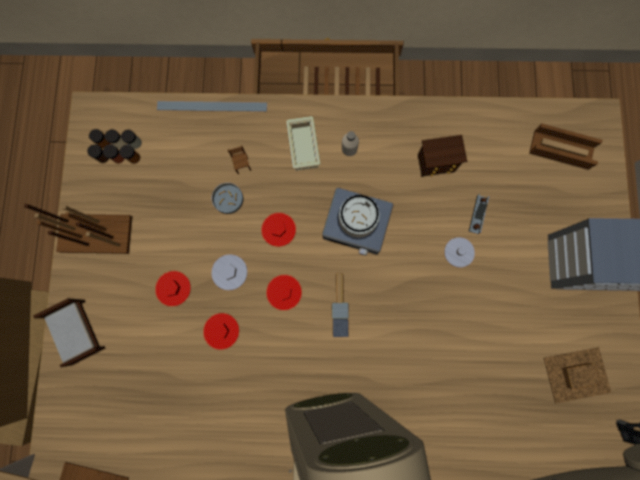

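View pics/scene1.png

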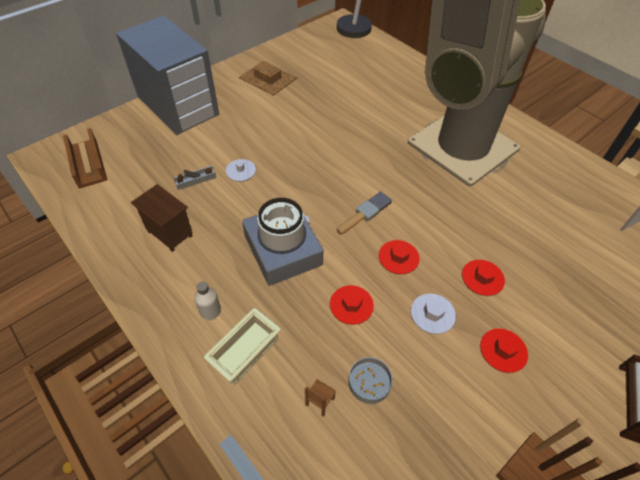

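The top view shows two bare aluminium lids. The one at (229,272) has a six-sided knob and a wide flange, so it is the lid. The one at (460,252) is smaller with a thin round knob, so it is the jar_lid. The lids at (279,229), (173,288), (284,292) and (221,331) are red decoys. The polisher is at (358,218). I'll measure and confirm in one crop.

```bash
python3 - <<'E'
from h import *
out=[]
for n,(lu,lv),(pu,pv),(ju,jv) in(('top',(229,272),(358,216),(460,252)),('scene',(433,313),(282,220),(240,170))):
    s=snap(n);im=s['pixels'];hsv=cv2.cvtColor(im,cv2.COLOR_BGR2HSV)
    b=im.astype(int)
    for nm,u,v in(('lid',lu,lv),('jar',ju,jv)):
        m=((b[...,0]>b[...,2]+3)&(b[...,1]>110)).astype(np.uint8)
        w=np.zeros_like(m);cv2.circle(w,(u,v),30,1,-1);m&=w
        c=max(cv2.findContours(m,0,2)[0],key=cv2.contourArea);e=cv2.fitEllipse(cv2.convexHull(c))
        print(n,nm,e,onz(s,*e[0],17))
    # black ring
    m=((hsv[...,2]<60)).astype(np.uint8);w=np.zeros_like(m);cv2.circle(w,(pu,pv),32,1,-1);m&=w
    c=max(cv2.findContours(m,0,2)[0],key=cv2.contourArea);e=cv2.fitEllipse(cv2.convexHull(c))
    print(n,'ring',e,onz(s,*e[0],134))
    for u,v in((lu,lv),(pu,pv)):out.append(cv2.resize(im[v-33:v+33,u-33:u+33],(300,300),interpolation=cv2.INTER_CUBIC))
cv2.imwrite('pics/c1.png',np.vstack([np.hstack(out[:2]),np.hstack(out[2:])]))
E
```

```text
top lid ((228.96002197265625, 271.9553527832031), (33.00246810913086, 34.20211410522461), 45.583892822265625) [456.9 283.8  17. ]
top jar ((459.1210021972656, 251.94989013671875), (27.209121704101562, 28.532665252685547), 127.91561126708984) [ 518.4 -298.4   17. ]
top ring ((359.94952392578125, 210.3444061279297), (31.186927795410156, 35.284332275390625), 104.78121185302734) [594.8 -39.  134. ]
scene lid ((432.9334716796875, 313.1883850097656), (37.2526969909668, 45.201393127441406), 114.73361206054688) [458.6 285.8  17. ]
scene jar ((240.2969970703125, 169.7006378173828), (20.344566345214844, 28.965368270874023), 82.57707214355469) [ 521.6 -294.3   17. ]
scene ring ((280.10198974609375, 215.31834411621094), (34.603675842285156, 42.70059585571289), 86.96424102783203) [591.7 -33.3 134. ]
```

View pics/c1.png

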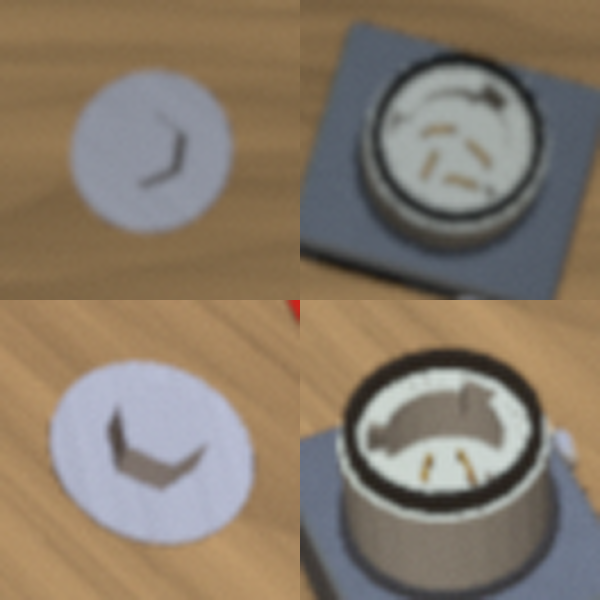

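The crop confirms it. At left is the aluminium lid with the six-sided knob. At right is the bowl with its black ring and a dark slot at about (490,95) in the top crop. I'm moving towards the bowl for a wrist view.

Call:
{"fn": "step_arm", "kwargs": {
  "delta_pos": [
    [0.14,0.26,0.05],
    [0.14,0.26,0.05],
    [0.14,0.26,0.05],
    [0.14,0.26,0.05],
    [0.14,0.26,0.05],
    [0.14,0.26,0.05],
    [0.14,0.26,0.05],
    [0.14,0.26,0.05]
  ],
  "spin": [0,0,0,0,0,0,0,0]
}}

```text
time: 1.2
tool_pos: [389.6, -159.0, 311.7]
tcp_rot: [180.0, -0.0, 16.0]
ft_force: [1.4, -0.1, -0.4]
finger_gap: 85.7
grip_force: 0.0
```

```bash
python3 - <<'E'
from h import *
s=snap('wrist','w1.png');st=r.sense();print(st['time'],st['tool_pos'],st['tcp_rot'],s['fx'],ray(s,320,240),proj(s,[590,-38,125]))
E
```

```text
1.25 [ 392.70413136 -153.14624333  313.28239637] [-179.92202626   -0.27558569   16.27452382] 356.920278526055 (array([ 466.72658317, -137.46974703,  455.23057816]), array([-0.30160935, -0.09374155, -0.94885243])) [235.3 -82.3]
```

Call:
{"fn": "step_arm", "kwargs": {
  "delta_pos": [
    [0.23,0.12,0],
    [0.23,0.12,0],
    [0.23,0.12,0],
    [0.23,0.12,0],
    [0.23,0.12,0],
    [0,0,0],
    [0,0,0]
  ],
  "spin": [0,0,0,0,0,0,0]
}}

```text
time: 2.12
tool_pos: [618.8, -41.1, 310.7]
tcp_rot: [-180.0, 0.1, 16.0]
ft_force: [-0.4, 0.3, -0.7]
finger_gap: 85.6
grip_force: 0.0
```

```bash
python3 - <<'E'
from h import *
s=snap('wrist','w2.png');st=r.sense();print(st['time'],st['tool_pos'],st['tcp_rot'],proj(s,[590,-38,125]))
np.save('w2.npy',s,allow_pickle=True)
E
```

```text
2.175 [618.63674869 -41.40423209 311.39921968] [1.79989711e+02 1.60290297e-02 1.59548453e+01] [305.8 237.1]
```

View pics/w2.png

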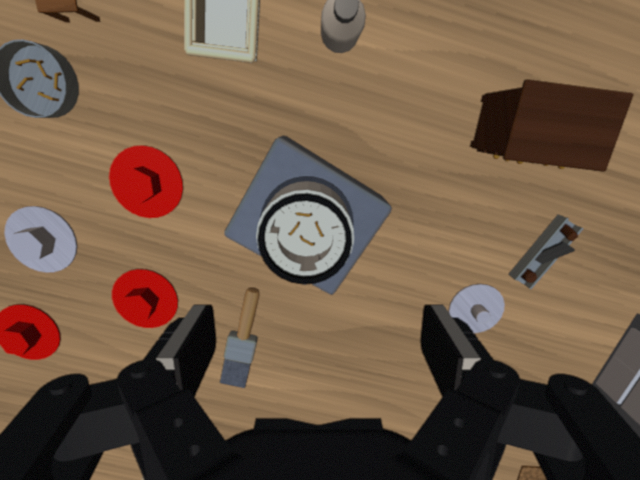

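The wrist view shows the bowl's ring centred at about (306,236), the base around it at (308,215), and the lid at (40,240). I'll rectify the mouth plane to read the slots.

```bash
cat >> h.py <<'E'
def rect(s,cx,cy,z,half,px):
    # top-down: image right = -y world, up = +x
    w=np.array([[cx+half,cy+half,z],[cx+half,cy-half,z],[cx-half,cy-half,z],[cx-half,cy+half,z]],float)
    src=np.float32([proj(s,p) for p in w]);dst=np.float32([[0,0],[px,0],[px,px],[0,px]])
    return cv2.warpPerspective(s['pixels'],cv2.getPerspectiveTransform(src,dst),(px,px),flags=cv2.INTER_CUBIC)
E
python3 - <<'E'
from h import *
s=np.load('w2.npy',allow_pickle=True).item()
b=rect(s,590,-38,134,60,600);g=b.max(2)
m=(g<75).astype(np.uint8);n,l,st,c=cv2.connectedComponentsWithStats(m)
# ring: outer contour containing centre
best=[]
for ct in cv2.findContours(m,cv2.RETR_LIST,2)[0]:
    if len(ct)<50: continue
    e=cv2.fitEllipse(ct)
    if 300<max(e[1])<600: print('ring',e,590+(300-e[0][1])/5,-38-(e[0][0]-300)/5)
q=rect(s,590,-38,68,110,550).astype(int)
hs=cv2.cvtColor(q.astype(np.uint8),cv2.COLOR_BGR2HSV)
mm=((q[...,0]>q[...,2]+10)&(hs[...,2]<140)).astype(np.uint8)
ct=max(cv2.findContours(cv2.morphologyEx(mm,3,np.ones((9,9))),0,2)[0],key=cv2.contourArea);R=cv2.minAreaRect(cv2.convexHull(ct))
print('base',R,np.array(R[1])/2.5,590+(275-R[0][1])/2.5,-38-(R[0][0]-275)/2.5)
cv2.imwrite('pics/c2.png',rect(s,590,-38,125,40,600))
E
```

```text
ring ((294.6026611328125, 297.0528869628906), (375.88116455078125, 385.515869140625), 80.37947082519531) 590.5894226074219 -36.9205322265625
ring ((295.9323425292969, 304.52392578125), (440.83575439453125, 450.1675109863281), 165.87193298339844) 589.09521484375 -37.186468505859374
ring ((295.6612548828125, 275.2795715332031), (445.8852233886719, 534.5125122070312), 163.679931640625) 594.9440856933594 -37.1322509765625
ring ((624.953857421875, 30.361194610595703), (48.35084915161133, 373.5104064941406), 91.78147888183594) 643.9277610778809 -102.990771484375
base ((272.1876220703125, 273.7855224609375), (361.3142395019531, 313.2431335449219), 15.368462562561035) [144.5256958  125.29725342] 590.485791015625 -36.875048828125
```

View pics/c2.png

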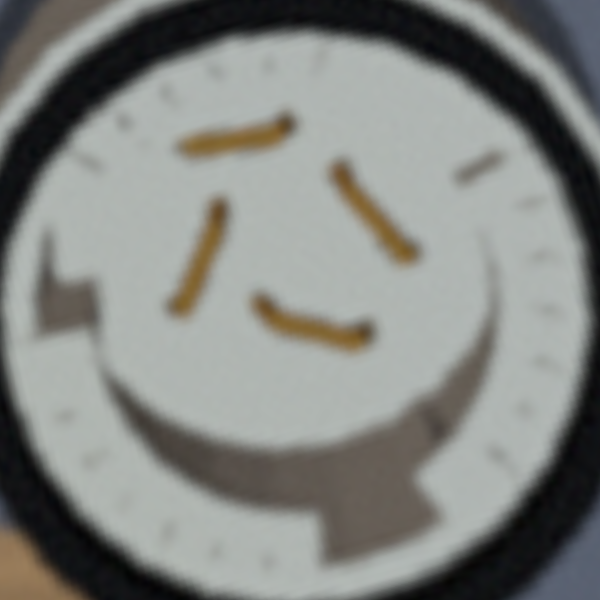

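Mouth is at about (590,-37), the polisher's yaw is about -15°, and the slots are at about -39°, 81° and 201° in the world frame, read from the edges at (381,542), (42,285) and (480,168). Next I go over the lid, turning to a yaw that leaves wrist range for the clockwise twist.

Call:
{"fn": "step_arm", "kwargs": {
  "delta_pos": [
    [-0.116,0.233,-0.06],
    [-0.116,0.233,-0.08],
    [-0.116,0.233,-0.08],
    [-0.116,0.233,-0.08],
    [-0.116,0.233,-0.08],
    [-0.116,0.233,-0.08],
    [-0.116,0.233,-0.08],
    [0,0,0]
  ],
  "spin": [0.057,0.057,0.057,0.057,0.057,0.057,0.057,0.057]
}}

```text
time: 3.18
tool_pos: [454.1, 286.9, 202.7]
tcp_rot: [-179.9, -0.0, 98.6]
ft_force: [0.4, -0.1, 1.0]
finger_gap: 85.4
grip_force: 0.0
```

Call:
{"fn": "step_arm", "kwargs": {
  "delta_pos": [
    [0,0,0],
    [0,0,0],
    [0,0,0],
    [0,0,0],
    [0,0,0],
    [0,0,0]
  ],
  "spin": [0.057,0.057,0.057,0.057,0,0]
}}

```text
time: 3.92
tool_pos: [456.9, 284.8, 204.0]
tcp_rot: [179.9, 0.0, 138.8]
ft_force: [-0.5, 0.4, -0.7]
finger_gap: 85.4
grip_force: 0.0
```

```bash
python3 - <<'E'
from h import *
s=snap('wrist');st=r.sense();print(st['time'],st['tool_pos'],st['tcp_rot'],st['joint_pos'].round(1),proj(s,[457,285,17]))
np.save('w3.npy',s,allow_pickle=True)
b=rect(s,457.5,285,17,55,550);i=b.astype(int)
m=((i[...,0]>i[...,2]-5)&(i[...,1]>90)).astype(np.uint8);m=cv2.morphologyEx(m,3,np.ones((5,5)))
c=max(cv2.findContours(m,0,2)[0],key=cv2.contourArea);e=cv2.fitEllipse(cv2.convexHull(c))
print(e,457.5+(275-e[0][1])/5,285-(e[0][0]-275)/5)
k=rect(s,457.5,285,41,25,550)
cv2.imwrite('pics/c3.png',np.hstack([cv2.resize(b,(400,400)),cv2.resize(k,(400,400))]))
E
```

```text
3.975 [456.84859469 284.96797396 203.79934214] [1.79950293e+02 2.29388364e-02 1.38864517e+02] [ 26.5  -1.3  97.2  -0.   84.  -22.4] [317.9 208.4]
((277.4578552246094, 277.7892761230469), (446.2411193847656, 446.6859130859375), 30.924440383911133) 456.9421447753906 284.5084289550781
```

View pics/c3.png

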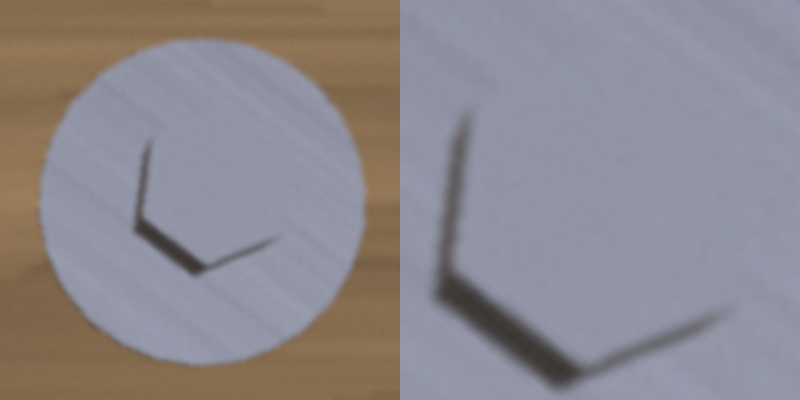

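The lid centre is (457,284.5). The knob edges run through (470,105), (445,270), (580,375) and (730,310), so the flats lie along world 52° mod 60. A tool yaw of 112° grips two of them. Descending.

Call:
{"fn": "step_arm", "kwargs": {
  "delta_pos": [
    [0,0,-0.25],
    [0,0,-0.25],
    [0,0,-0.2],
    [0,0,-0.14],
    [0,0,-0.07],
    [0,0,-0.025],
    [0,0,0],
    [0,0,0]
  ],
  "spin": [-0.05,-0.05,-0.05,0,0,0,0,0],
  "gripper": 1
}}

```text
time: 4.97
tool_pos: [457.8, 285.9, 17.7]
tcp_rot: [179.9, -0.0, 112.1]
ft_force: [0.5, 0.2, 0.3]
finger_gap: 85.3
grip_force: 0.0
```

Call:
{"fn": "step_arm", "kwargs": {
  "delta_pos": [
    [0,0,0],
    [0,0,0],
    [0,0,0],
    [0,0,0],
    [0,0,0],
    [0,0,0]
  ],
  "spin": [0,0,0,0,0,0],
  "gripper": -1,
  "squeeze": 40
}}

```text
time: 5.72
tool_pos: [457.1, 285.5, 16.7]
tcp_rot: [180.0, -0.0, 112.1]
ft_force: [-0.7, -0.7, 3.7]
finger_gap: 35.2
grip_force: 41.4
```

Call:
{"fn": "step_arm", "kwargs": {
  "delta_pos": [
    [0,0,0.15],
    [0,0,0.25],
    [0,0,0.28],
    [0.095,-0.23,0.185],
    [0.095,-0.23,0],
    [0.095,-0.23,0],
    [0.095,-0.23,0],
    [0.095,-0.23,0]
  ],
  "spin": [0,0,0,0.04,0.04,0.04,0.041,0],
  "squeeze": 60
}}

```text
time: 6.72
tool_pos: [551.7, 53.8, 188.7]
tcp_rot: [-180.0, -0.0, 141.2]
ft_force: [1.2, 0.5, -0.8]
finger_gap: 34.6
grip_force: 60.8
```

Call:
{"fn": "step_arm", "kwargs": {
  "delta_pos": [
    [0.095,-0.23,0],
    [0.095,-0.23,0],
    [0,0,0],
    [0,0,0],
    [0,0,0]
  ],
  "spin": [0,0,0,0,0]
}}

```text
time: 7.35
tool_pos: [589.3, -35.5, 189.0]
tcp_rot: [-180.0, -0.0, 141.1]
ft_force: [-0.6, 0.3, 0.1]
finger_gap: 35.1
grip_force: 60.9
```

```bash
python3 - <<'E'
from h import *
s=snap('wrist');t=snap('scene');st=r.sense();print(st['time'],st['tool_pos'],st['tcp_rot'],st['ft_force'],st['finger_gap'],proj(t,[590,-37,190]))
u,v=proj(t,[590,-37,150]).astype(int)
c=cv2.resize(t['pixels'][v-50:v+50,u-55:u+55],(440,400),interpolation=cv2.INTER_CUBIC)
cv2.imwrite('pics/c4.png',np.hstack([c,cv2.resize(s['pixels'][:, 120:520],(333,400))]))
E
```

```text
7.45 [589.45480898 -35.42728296 189.25722294] [ 1.79996232e+02 -1.54723110e-02  1.41165867e+02] [ 0.41849544 -0.51860434 -0.72214092] 35.07389346670622 [278.2 195.2]
```

View pics/c4.png

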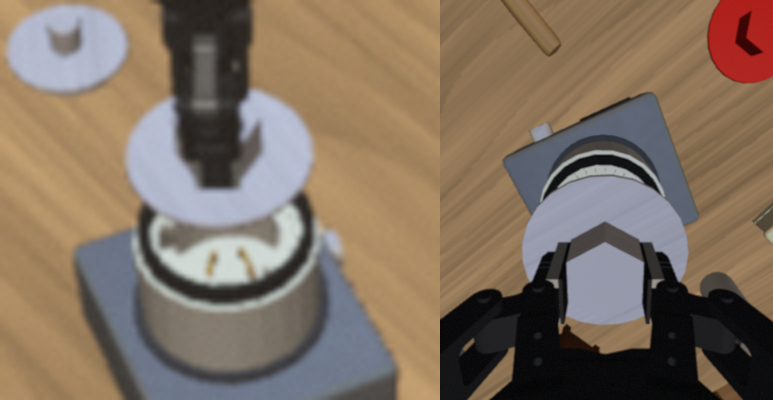

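The lid is held level over the bowl: flange at (220,155) in the scene crop, with the bowl directly below it at (225,240). Descending to just above the rim, then feeling for it.

Call:
{"fn": "step_arm", "kwargs": {
  "delta_pos": [
    [0,-0.005,-0.12],
    [0,0,-0.08],
    [0,0,-0.02],
    [0,0,-0.01],
    [0,0,0],
    [0,0,0]
  ],
  "spin": [0,0,0,0,0,0]
}}

```text
time: 8.2
tool_pos: [590.2, -37.7, 144.1]
tcp_rot: [180.0, 0.1, 141.1]
ft_force: [0.3, -0.0, -0.8]
finger_gap: 34.9
grip_force: 60.9
```

Call:
{"fn": "step_arm", "kwargs": {
  "delta_pos": [
    [0,0,-0.005],
    [0,0,-0.005],
    [0,0,-0.005],
    [0,0,-0.005],
    [0,0,0],
    [0,0,0]
  ],
  "spin": [0,0,0,0,0,0]
}}

```text
time: 8.95
tool_pos: [589.5, -37.4, 139.0]
tcp_rot: [-180.0, -0.0, 141.1]
ft_force: [-1.6, 0.2, -0.6]
finger_gap: 34.7
grip_force: 61.0
```

Call:
{"fn": "step_arm", "kwargs": {
  "delta_pos": [
    [0,0,-0.005],
    [0,0,-0.005],
    [0,0,0],
    [0,0,0]
  ],
  "spin": [0,0,0,0]
}}

```text
time: 9.45
tool_pos: [589.5, -37.5, 137.2]
tcp_rot: [-180.0, -0.0, 141.1]
ft_force: [-3.7, 3.0, 1.6]
finger_gap: 35.6
grip_force: 61.3
```

```bash
python3 - <<'E'
from h import *
st=r.sense();print(st['time'],st['tool_pos'],st['tcp_rot'],st['ft_force'],st['wrist_torque'])
E
```

```text
9.45 [589.50843637 -37.45996156 137.20575074] [-1.79991740e+02 -3.40017303e-02  1.41078834e+02] [-3.7004903   2.95832824  1.58310714] [0.5545062  0.62146615 0.02278059]
```

Call:
{"fn": "step_arm", "kwargs": {
  "delta_pos": [
    [-0.003,0.003,0],
    [-0.002,0.001,0],
    [0,0,-0.005],
    [0,0,-0.005],
    [0,0,0],
    [0,0,0]
  ],
  "spin": [0,0,0,0,0,0]
}}

```text
time: 10.2
tool_pos: [589.0, -36.9, 135.6]
tcp_rot: [180.0, 0.0, 141.1]
ft_force: [1.3, -1.4, 2.8]
finger_gap: 35.3
grip_force: 61.2
```

```bash
python3 - <<'E'
from h import *
st=r.sense();print(st['time'],st['tool_pos'],st['tcp_rot'],st['ft_force'],st['wrist_torque'])
E
```

```text
10.2 [589.04510448 -36.94166907 135.57174739] [1.79981875e+02 3.77757274e-02 1.41069184e+02] [ 1.33462342 -1.39660568  2.83131757] [-0.15834543 -0.19971192  0.05313402]
```

The spring force is soft (2.8 N) at 6 mm below the rim, so the lugs are in the slots. Pressing down.

Call:
{"fn": "step_arm", "kwargs": {
  "delta_pos": [
    [0.001,-0.001,-0.008],
    [0,0,-0.008],
    [0,0,-0.006],
    [0,0,-0.004],
    [0,0,0],
    [0,0,0]
  ],
  "spin": [0,0,0,0,0,0]
}}

```text
time: 10.95
tool_pos: [589.1, -37.0, 130.5]
tcp_rot: [180.0, 0.0, 141.1]
ft_force: [-0.8, -0.5, 7.7]
finger_gap: 34.9
grip_force: 61.6
```

```bash
python3 - <<'E'
from h import *
st=r.sense();print(st['time'],st['tool_pos'],st['tcp_rot'],st['ft_force'],st['wrist_torque'])
E
```

```text
10.95 [589.0957568  -36.95210406 130.54054325] [1.79984844e+02 1.79158131e-02 1.41078067e+02] [-0.84723022 -0.52739144  7.72028626] [ 0.00278961  0.22686977 -0.05902118]
```

Call:
{"fn": "step_arm", "kwargs": {
  "delta_pos": [
    [0,0,-0.002],
    [0,0,0],
    [0,0,0],
    [0,0,0],
    [0,0,0]
  ],
  "spin": [0,-0.025,-0.025,-0.025,0]
}}

```text
time: 11.58
tool_pos: [589.4, -37.0, 130.3]
tcp_rot: [180.0, 0.0, 127.5]
ft_force: [-0.4, -0.5, 6.6]
finger_gap: 34.5
grip_force: 61.8
```

```bash
python3 - <<'E'
from h import *
st=r.sense();print(st['time'],st['tool_pos'],st['tcp_rot'],st['ft_force'],st['wrist_torque'])
E
```

```text
11.575 [589.3637867  -36.97401783 130.29076542] [1.79953988e+02 3.85568914e-02 1.27509732e+02] [-0.39434269 -0.48675312  6.57362848] [-0.03260558  0.02551579 -0.13212654]
```

Turning freely at low torque. Continuing.

Call:
{"fn": "step_arm", "kwargs": {
  "delta_pos": [
    [0,0,0],
    [0,0,0],
    [0,0,0],
    [0,0,0],
    [0,0,0],
    [0,0,0],
    [0,0,0],
    [0,0,0]
  ],
  "spin": [-0.04,-0.04,-0.05,-0.05,-0.05,-0.05,-0.05,0]
}}

```text
time: 12.58
tool_pos: [589.4, -36.9, 130.3]
tcp_rot: [179.9, -0.0, 68.0]
ft_force: [-0.3, -0.3, 6.5]
finger_gap: 35.0
grip_force: 61.8
```

```bash
python3 - <<'E'
from h import *
st=r.sense();print(st['time'],st['tool_pos'],st['tcp_rot'],st['ft_force'],st['wrist_torque'])
E
```

```text
12.575 [589.40986243 -36.93905517 130.34695371] [ 1.79937624e+02 -2.49805022e-02  6.80410622e+01] [-0.31724121 -0.26759611  6.50812448] [ 0.02977228  0.02865421 -0.15144123]
```

Call:
{"fn": "step_arm", "kwargs": {
  "delta_pos": [
    [0,0,0],
    [0,0,0],
    [0,0,0],
    [0,0,0],
    [0,0,0],
    [0,0,0]
  ],
  "spin": [-0.022,-0.022,-0.017,-0.011,0,0]
}}

```text
time: 13.32
tool_pos: [589.4, -37.0, 130.3]
tcp_rot: [179.9, -0.0, 55.2]
ft_force: [-0.4, -0.8, 6.8]
finger_gap: 35.0
grip_force: 61.8
```

```bash
python3 - <<'E'
from h import *
st=r.sense();print(st['time'],st['tool_pos'],st['tcp_rot'],st['ft_force'],st['wrist_torque'])
E
```

```text
13.325 [589.39587603 -36.97007834 130.32982933] [ 1.79947066e+02 -3.62455063e-02  5.52131210e+01] [-0.420168   -0.75310552  6.76848141] [ 0.03877141  0.04023834 -0.08415624]
```

Call:
{"fn": "step_arm", "kwargs": {
  "delta_pos": [
    [0,0,0],
    [0,0,0],
    [0,0,0],
    [0,0,0]
  ],
  "spin": [-0.011,-0.011,0,0]
}}

```text
time: 13.82
tool_pos: [589.0, -36.9, 130.2]
tcp_rot: [180.0, -0.0, 51.3]
ft_force: [-1.8, -0.2, 7.5]
finger_gap: 35.0
grip_force: 62.0
```

```bash
python3 - <<'E'
from h import *
st=r.sense();print(st['time'],st['tool_pos'],st['tcp_rot'],st['ft_force'],st['wrist_torque'])
E
```

```text
13.825 [588.99828466 -36.90564142 130.23236485] [ 1.79989866e+02 -6.63901548e-03  5.12818919e+01] [-1.78136833 -0.22663316  7.49617221] [0.01905506 0.45326726 0.22341388]
```

Call:
{"fn": "step_arm", "kwargs": {
  "delta_pos": [
    [0,0,0],
    [0,0,0],
    [0,0,0]
  ],
  "spin": [-0.011,0,0]
}}

```text
time: 14.2
tool_pos: [588.7, -36.8, 130.2]
tcp_rot: [-180.0, 0.0, 49.4]
ft_force: [-3.5, 1.1, 8.8]
finger_gap: 34.8
grip_force: 62.5
```

```bash
python3 - <<'E'
from h import *
st=r.sense();print(st['time'],st['tool_pos'],st['tcp_rot'],st['ft_force'],st['wrist_torque'])
E
```

```text
14.2 [588.70147147 -36.76244589 130.16493425] [-1.79983575e+02  2.83410294e-02  4.93952009e+01] [-3.46776938  1.08490176  8.79580592] [0.08731698 0.64572012 1.4055659 ]
```

Torque is 1.4 Nm after 91.7° of turn, so this is the hard stop. I'll relieve it slightly and let the lid rise into its pockets.

Call:
{"fn": "step_arm", "kwargs": {
  "delta_pos": [
    [0.001,0,0],
    [0,0,0.006],
    [0,0,0.006],
    [0,0,0.005],
    [0,0,0],
    [0,0,0]
  ],
  "spin": [0.006,0,0,0,0,0]
}}

```text
time: 14.95
tool_pos: [588.5, -36.6, 132.4]
tcp_rot: [-179.9, 0.0, 50.4]
ft_force: [-2.5, 3.2, -4.4]
finger_gap: 35.1
grip_force: 60.8
```

```bash
python3 - <<'E'
from h import *
st=r.sense();print(st['time'],st['tool_pos'],st['tcp_rot'],st['ft_force'],st['wrist_torque'])
E
```

```text
14.95 [588.47837997 -36.62592691 132.43568089] [-1.79903192e+02  3.17524762e-02  5.03649655e+01] [-2.53345997  3.16469315 -4.3582618 ] [0.55382403 0.37294581 0.55664726]
```

The lid is still held under the rim. Pressing again and turning a little more.

Call:
{"fn": "step_arm", "kwargs": {
  "delta_pos": [
    [0,0,-0.009],
    [0,0,-0.009],
    [0.001,-0.001,0],
    [0,0,0],
    [0,0,0],
    [0,0,0]
  ],
  "spin": [0,0,-0.006,-0.005,0,0]
}}

```text
time: 15.7
tool_pos: [588.7, -36.7, 131.0]
tcp_rot: [-179.9, 0.0, 48.5]
ft_force: [-11.1, 4.5, 11.4]
finger_gap: 34.7
grip_force: 63.3
```

```bash
python3 - <<'E'
from h import *
st=r.sense();print(st['time'],st['tool_pos'],st['tcp_rot'],st['ft_force'],st['wrist_torque'])
E
```

```text
15.7 [588.66553041 -36.67742085 130.98664535] [-1.79933293e+02  4.20290404e-02  4.84946299e+01] [-11.07592497   4.47033915  11.4424993 ] [0.82100348 2.06830313 1.87351929]
```

Torque and side load are high, so we are at the stop. I'll relax both and open, so the springs can lift the lid.

Call:
{"fn": "step_arm", "kwargs": {
  "delta_pos": [
    [-0.004,0.002,0.002],
    [0,0,0],
    [0,0,0]
  ],
  "spin": [0.004,0,0]
}}

```text
time: 16.08
tool_pos: [588.6, -36.7, 131.1]
tcp_rot: [180.0, -0.0, 49.1]
ft_force: [-6.5, 3.3, 6.0]
finger_gap: 35.1
grip_force: 62.1
```

```bash
python3 - <<'E'
from h import *
st=r.sense();print(st['time'],st['tool_pos'],st['tcp_rot'],st['ft_force'],st['wrist_torque'])
E
```

```text
16.075 [588.57037869 -36.6747055  131.06306559] [ 1.79985542e+02 -6.42864987e-03  4.91470899e+01] [-6.54451355  3.34294044  6.01158423] [0.55630281 1.08396327 1.24028954]
```

Call:
{"fn": "step_arm", "kwargs": {
  "delta_pos": [
    [0,0,0],
    [0,0,0],
    [0,0,0],
    [0,0,0],
    [0,0,0.1],
    [0,0,0.3],
    [0,0,0.2],
    [0,0,0]
  ],
  "spin": [0,0,0,0,0,0,0,0],
  "gripper": 1
}}

```text
time: 17.08
tool_pos: [591.2, -37.2, 256.9]
tcp_rot: [179.5, -0.3, 49.1]
ft_force: [-0.9, -0.8, -0.1]
finger_gap: 85.1
grip_force: 0.0
```

```bash
python3 - <<'E'
from h import *
t=snap('scene');s=snap('wrist');st=r.sense();print(st['time'],st['tool_pos'],st['tcp_rot'],st['ft_force'])
np.save('w5.npy',[s,t],allow_pickle=True)
u,v=proj(t,[590,-37,130]).astype(int)
c=cv2.resize(t['pixels'][v-50:v+50,u-50:u+50],(400,400),interpolation=cv2.INTER_CUBIC)
k=cv2.resize(rect(s,590,-37,135,55,550),(400,400))
cv2.imwrite('pics/c5.png',np.hstack([c,k]))
E
```

```text
17.175 [589.04041203 -36.87769456 251.48508425] [ 1.79887445e+02 -7.26599769e-02  4.90973255e+01] [-0.45291967 -0.30663199  0.01746587]
```

View pics/c5.png

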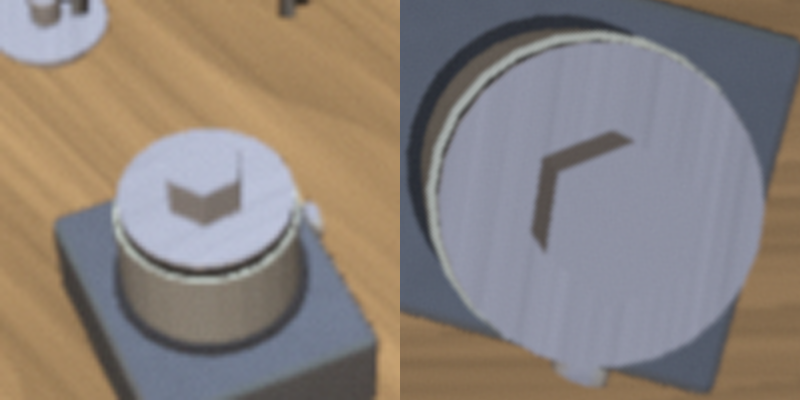

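The lid sits level on the bowl: flange centred at (205,198) in the scene crop, knob up. Height decides between locked (flange top 135 mm) and merely under the rim (131.5 mm), so I'll measure it from the flange's apparent size and position.

```bash
python3 - <<'E'
from h import *
from scipy.optimize import brentq
w3=np.load('w3.npy',allow_pickle=True).item();s,t=np.load('w5.npy',allow_pickle=True)
def dia(s,x,y,z):
    b=rect(s,x,y,z,55,1100);i=b.astype(int)
    m=((i[...,0]>i[...,2]+4)&(i[...,1]>115)&(i[...,0]>i[...,1]+6)).astype(np.uint8);m=cv2.morphologyEx(m,2,np.ones((7,7)));m=cv2.morphologyEx(m,3,np.ones((9,9)))
    c=max(cv2.findContours(m,0,1)[0],key=cv2.contourArea)
    e=cv2.fitEllipse(cv2.convexHull(c));return np.array(e[1])/10,x+(550-e[0][1])/10,y-(e[0][0]-550)/10
print('desk',dia(w3,457,284.5,17))
for z in(131.5,135):print(z,dia(s,590,-37,z),dia(t,590,-37,z))
E
```

```text
desk (array([88.71647339, 88.83652344]), 456.9070068359375, 284.5210266113281)
131.5 (array([89.89553223, 93.98129272]), 587.2116333007813, -37.7649169921875) (array([89.39795532, 89.92124023]), 588.1917663574219, -38.27522583007813)
135 (array([88.87855225, 92.32822876]), 587.9469543457031, -37.02122802734375) (array([88.95145264, 89.32617188]), 589.8616577148438, -35.79622802734375)
```

Height evidence leans towards locked but isn't firm. I'll regrip and test by a gentle turn back.

Call:
{"fn": "step_arm", "kwargs": {
  "delta_pos": [
    [0,0,-0.25],
    [0,0,-0.2],
    [0,0,-0.1],
    [0,0,-0.03],
    [0,0,0],
    [0,0,0]
  ],
  "spin": [0,0,0,0,0,0]
}}

```text
time: 17.92
tool_pos: [589.8, -37.0, 135.8]
tcp_rot: [179.9, -0.1, 49.1]
ft_force: [0.0, -0.6, 0.3]
finger_gap: 85.3
grip_force: 0.0
```

Call:
{"fn": "step_arm", "kwargs": {
  "delta_pos": [
    [0,0,0],
    [0,0,0],
    [0,0,0],
    [0,0,0],
    [0,0,0]
  ],
  "spin": [0,0,0,0,0],
  "gripper": -1,
  "squeeze": 40
}}

```text
time: 18.55
tool_pos: [588.6, -36.8, 134.1]
tcp_rot: [180.0, -0.0, 49.1]
ft_force: [-1.4, -0.8, 2.8]
finger_gap: 35.6
grip_force: 40.4
```

```bash
python3 - <<'E'
from h import *
st=r.sense();print(st['time'],st['tool_pos'],st['tcp_rot'],st['ft_force'],st['wrist_torque'])
E
```

```text
18.55 [588.60796838 -36.81054136 134.14739165] [ 1.79991249e+02 -5.75391389e-03  4.91007829e+01] [-1.44576436 -0.81752788  2.8486329 ] [0.06404796 0.21052732 0.16948907]
```

Call:
{"fn": "step_arm", "kwargs": {
  "delta_pos": [
    [0,0,0],
    [0,0,0],
    [0,0,0],
    [0,0,0]
  ],
  "spin": [0.011,0.006,0,0]
}}

```text
time: 19.05
tool_pos: [588.9, -36.9, 134.1]
tcp_rot: [180.0, -0.0, 52.1]
ft_force: [1.4, -0.7, 3.9]
finger_gap: 35.1
grip_force: 40.2
```

```bash
python3 - <<'E'
from h import *
st=r.sense();print(st['time'],st['tool_pos'],st['tcp_rot'],st['ft_force'],st['wrist_torque'])
E
```

```text
19.05 [588.85515201 -36.92358585 134.1356981 ] [ 1.79961689e+02 -2.09946326e-02  5.21440460e+01] [ 1.39935159 -0.68523238  3.87555454] [-0.01211071 -0.20147601  0.07471318]
```

Call:
{"fn": "step_arm", "kwargs": {
  "delta_pos": [
    [0,0,0],
    [0,0,0],
    [0,0,0]
  ],
  "spin": [0.011,0,0]
}}

```text
time: 19.42
tool_pos: [588.6, -36.9, 133.9]
tcp_rot: [180.0, -0.0, 54.1]
ft_force: [1.5, -0.4, 3.5]
finger_gap: 35.3
grip_force: 40.3
```

```bash
python3 - <<'E'
from h import *
st=r.sense();print(st['time'],st['tool_pos'],st['tcp_rot'],st['ft_force'],st['wrist_torque'])
E
```

```text
19.425 [588.64071332 -36.87608187 133.94900894] [ 1.79988589e+02 -3.50917257e-03  5.41304288e+01] [ 1.48740283 -0.41871506  3.54420445] [-0.12000045 -0.16613471  0.06893454]
```

Call:
{"fn": "step_arm", "kwargs": {
  "delta_pos": [
    [0,0,0],
    [0,0,0],
    [0,0,0]
  ],
  "spin": [0.012,0,0]
}}

```text
time: 19.8
tool_pos: [588.3, -36.8, 133.9]
tcp_rot: [-180.0, 0.0, 56.2]
ft_force: [-1.4, 1.8, 4.9]
finger_gap: 35.5
grip_force: 40.3
```

```bash
python3 - <<'E'
from h import *
st=r.sense();print(st['time'],st['tool_pos'],st['tcp_rot'],st['ft_force'],st['wrist_torque'])
E
```

```text
19.8 [588.34880095 -36.7588254  133.85746824] [-1.79975583e+02  8.19972493e-03  5.62498438e+01] [-1.43541506  1.78802479  4.87702683] [ 0.09870857  0.16315553 -0.0050957 ]
```

Call:
{"fn": "step_arm", "kwargs": {
  "delta_pos": [
    [0,0,0],
    [0,0,0],
    [0,0,0]
  ],
  "spin": [0.012,0,0]
}}

```text
time: 20.18
tool_pos: [588.5, -36.4, 133.8]
tcp_rot: [-180.0, -0.0, 58.4]
ft_force: [-0.0, 3.6, 4.1]
finger_gap: 35.2
grip_force: 39.8
```

```bash
python3 - <<'E'
from h import *
st=r.sense();print(st['time'],st['tool_pos'],st['tcp_rot'],st['ft_force'],st['wrist_torque'])
E
```

```text
20.175 [588.48709179 -36.3875234  133.80903186] [-1.79972441e+02 -2.74786008e-02  5.84038265e+01] [-0.03856907  3.55831191  4.07140608] [ 0.73232719  0.05187962 -0.30852827]
```

Call:
{"fn": "step_arm", "kwargs": {
  "delta_pos": [
    [0,0,0],
    [0,0,0],
    [0,0,0]
  ],
  "spin": [0.01,0,0]
}}

```text
time: 20.55
tool_pos: [588.4, -36.5, 133.9]
tcp_rot: [-180.0, -0.0, 60.3]
ft_force: [-1.2, 4.2, 4.9]
finger_gap: 35.6
grip_force: 40.0
```

```bash
python3 - <<'E'
from h import *
st=r.sense();print(st['time'],st['tool_pos'],st['tcp_rot'],st['ft_force'],st['wrist_torque'])
E
```

```text
20.55 [588.41188069 -36.48656315 133.92889724] [-1.79967493e+02 -2.26955408e-02  6.02664874e+01] [-1.23926719  4.18225964  4.9471171 ] [ 0.74315846  0.21370818 -0.84423596]
```

The back-turn is blocked (torque builds to -0.84 Nm past 58°) and it also stops clockwise, so the lid is locked. I'll centre it, let go and retreat.

Call:
{"fn": "step_arm", "kwargs": {
  "delta_pos": [
    [0.001,0,0],
    [0,0,0.002],
    [0,0,0]
  ],
  "spin": [-0.017,-0.016,0]
}}

```text
time: 20.92
tool_pos: [588.7, -37.3, 134.3]
tcp_rot: [180.0, 0.0, 54.4]
ft_force: [-0.3, -1.3, 2.6]
finger_gap: 35.6
grip_force: 39.6
```

Call:
{"fn": "step_arm", "kwargs": {
  "delta_pos": [
    [0,0,0],
    [0,0,0],
    [0,0,0],
    [0,0,0],
    [0,0,0.1],
    [0,0,0.3],
    [0,0,0.2],
    [0,0,0]
  ],
  "spin": [0,0,0,0,0,0,0,0],
  "gripper": 1
}}

```text
time: 21.92
tool_pos: [591.4, -37.2, 261.4]
tcp_rot: [179.5, -0.3, 54.3]
ft_force: [0.1, 0.6, 0.2]
finger_gap: 85.3
grip_force: 0.0
```

```bash
python3 - <<'E'
from h import *
t=snap('scene');s=snap('wrist');st=r.sense();print(st['time'],st['tool_pos'],st['finger_gap'])
u,v=proj(t,[590,-37,130]).astype(int)
c=cv2.resize(t['pixels'][v-50:v+50,u-50:u+50],(400,400),interpolation=cv2.INTER_CUBIC)
cv2.imwrite('pics/c6.png',np.hstack([c,cv2.resize(rect(s,590,-37,135,55,550),(400,400))]))
E
```

```text
22.025 [589.25003248 -36.90796986 255.98802961] 85.40647679104329
```

View pics/c6.png

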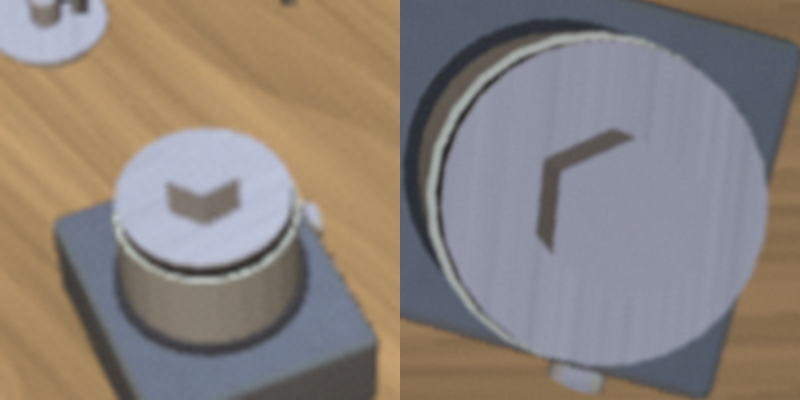

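The lid sits level and centred on the bowl, flange at (205,198) in the scene crop and (603,200) in the rectified view. The gripper is clear.

```bash
python3 -c "
from bench import r
print(r.hand_in())"
```

```text
the job is handed in; nothing more can be done
None
```

I put the lid on the polisher, twisted it about 92° clockwise to its stop and let go; it then resisted turning back, so I judged it locked. I handed the job in at about 22 s, and no verdict was returned.

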